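Hold a drawer pull over its dowel holes for gluing

TASK

Draw the red-headed locating pin out of the pale wooden lid and park it in the open notch of the steel ear on the jig, hanging by its collar. Then pick up the dark walnut pull, lift it over the row of standing files (without knocking the files or anything else around) and hold it level over the lid with both dowels straight above the two holes, the dowel tips about a centimetre above the wood; do not let the pull touch the lid, I want to brush glue on. Finish while still holding it there: do not set it down or let go.

Things in the scene. Friction and masses are not known exactly. Their poses are not given: they have to be found in the camera images.
- jig: Fixed jig holding a pale wooden lid blank 130 x 80, its flat top 50 above the bench, between two green cheeks (outer faces y = +-52, 30 high). Origin: centre of the underside; x along the lid, z up. Two blind holes, 11 diameter, 42 deep, at x = -32 and +32, y = 0. At its -x end, nearer the robot, a steel ear (see notch). Stands left or right of the files; the rack on the other side.
- holes_mid (a point): Point on the lid's top face midway between the two holes, axes as the jig's.
- hole_near (a point): Mouth centre of the hole at jig x = -32 (the one nearer the ear); the pin starts in it.
- hole_far (a point): Mouth centre of the empty hole at jig x = +32.
- notch (a point): Middle of the parking notch, at jig (-89, 0, 50), axes as jig. The ear is 10 thick, flush with the lid's top, from jig x = -65 to -107. The notch is 16 wide, open to above, below and -x, from x = -107 to its closed end at -77. A parked pin has its origin here, up to 7 further in (+x) or 12 out, with 3 of side play.
- pin: Locating pin, loose, 0.05 to 0.1 kg, upright: steel shank 10 diameter, 34 long, below a steel collar 26 diameter, 5 thick; above it a red round grip 14 diameter, 36 tall. Origin: centre of the collar's underside; z up. Shank tip z = -34, grip z = 5 to 41. Starts in hole_near with its collar on the lid and slides straight up without sticking.
- pull_rack: Fixed grey wooden rack 140 x 230 x 32 high, on the other side of the files from the jig. Origin: centre of the underside; z up. Three slots along its x, 15 wide, 22 deep, at y = -80, 0 and +80, hold the three pulls.
- walnut_pull: Dark walnut drawer pull, loose, about 0.1 kg: bar 120 long (x), 18 wide (y), from z = 27 to 43, on two round posts (14 diameter, at x = +-32) with flanges 26 diameter; below each flange a pale dowel 10 diameter, tip at z = -14. Origin: midway between the flanges, level with their undersides; z up. Starts in any of the three rack slots, flanges on the rack top, dowels in the slot.
- maple_pull: Pale maple drawer pull, loose, about 0.1 kg: bar 120 long (x), 18 wide (y), from z = 27 to 43, on two round posts (14 diameter, at x = +-32) with flanges 26 diameter; below each flange a pale dowel 10 diameter, tip at z = -14. Origin: midway between the flanges, level with their undersides; z up. Starts in any of the three rack slots, flanges on the rack top, dowels in the slot. Leave alone.
- blue_pull: Blue painted drawer pull, loose, about 0.1 kg: bar 120 long (x), 18 wide (y), from z = 27 to 43, on two round posts (14 diameter, at x = +-32) with flanges 26 diameter; below each flange a pale dowel 10 diameter, tip at z = -14. Origin: midway between the flanges, level with their undersides; z up. Starts in any of the three rack slots, flanges on the rack top, dowels in the slot. Leave alone.
- files: Fixed wooden block 260 x 44 x 40 high with five dark steel files standing in a row along its x. Origin: centre of the underside; z up; the tallest file ends at z = 130. It stands between jig and rack; not to be touched.
- mallet: Round carver's mallet standing on its head, 92 diameter, 200 tall, far side of the bench. Origin: centre of its underside. Leave alone.
- jar: White screw-top jar 68 diameter, 50 tall. Origin: centre of its underside. Leave alone.
- glue: Yellow glue bottle 52 diameter, 130 tall, orange cap. Origin: centre of its underside. Leave alone.
- offcut: Dark wood offcut 60 x 40 x 30 lying at the far side. Origin: centre of its underside. Leave alone.
- gouge: Gouge with pale wooden handle, 200 long, lying at the far side; its x along it, handle to -x, origin on the bench under its middle part. Leave alone.
There are look-alikes about, which are no part of the job. Several things have the shape of the pin; the one meant has the colours described above.

How it is judged:
On the way, in this order (a step that is already met when the one before it is completed fails the run):
1. the pin hangs released in the notch of the ear (x of pin in the frame of notch between -0.012 and 0.008 m and y of pin in the frame of notch between -0.006 and 0.006 m and z of pin in the frame of notch between -0.004 and 0.004 m and angle between pin's own z axis and vertical below 0.15 rad and linear speed of pin below 0.02 m/s and contact force between the fingers and pin below 0.1 N), for 0.2 s.
2. the walnut pull passes over the row of files, dowel tips above the files' tops (y of walnut_pull in the frame of files between -0.05 and 0.05 m and x of walnut_pull in the frame of files between -0.15 and 0.15 m and z of walnut_pull in the frame of files above 0.144 m), for 0.02 s.
At the end, for the whole second after the job is handed in: The walnut pull is held still, within 5 mm sideways of centred over the two holes, aligned and level within 0.1 rad, dowel tips 3 to 18 mm above the lid, touching neither lid nor pin; the pin hangs released in the notch by its collar (6 mm sideways, 4 mm height), upright within 0.15 rad (all of step 1 and horizontal distance between walnut_pull and holes_mid below 0.005 m and z of walnut_pull in the frame of holes_mid between 0.017 and 0.032 m and angle between the x axis of walnut_pull and the x axis of jig, either way round below 0.1 rad and angle between walnut_pull's own z axis and vertical below 0.1 rad and linear speed of walnut_pull below 0.02 m/s and contact force between the fingers and walnut_pull above 0.5 N and contact force between walnut_pull and jig below 0.1 N and contact force between walnut_pull and pin below 0.1 N); the arm keeps its last pose, push and grip.
It fails at once if the pull touches the lid or jig with more than 0.5 N (contact force between walnut_pull and jig above 0.5 N).
It fails at once if the files are struck (more than 2 N) (contact force between files and anything else above 2 N).
It fails at once if another pull, or the mallet, jar, glue bottle, offcut or gouge, is moved more than 20 mm (distance of any of maple_pull, blue_pull, mallet, jar, glue, offcut, gouge from where it was at the start of the episode above 0.02 m).
It also fails if it takes over 64 s, if anything falls off the work surface, if the arm or the gripper's body presses on something with over 40 N, if the wrist force passes 120 N, or if a joint passes its speed limit or range.

ROBOT

A 6-joint arm with a two-finger parallel gripper is mounted at the origin on the work surface. World frame = base frame: x ahead of the robot, y to its left, z up, the work surface at z = 0. Lengths are in m, angles in rad, forces in N, time in s.
With the tool pointing down it reaches from about 0.375 to 0.975 m from the base axis. Payload 3.8 kg.
Tool frame: the origin (TCP) lies midway between the tips of the shut fingers; the grasp point (between the pads) lies 19 mm behind it; z points along the fingers, y is the line along which they close (so a half turn about z gives the same grasp; the last joint's range is limited). The gripper opens to 85 mm and grips with 20 to 120 N. Pads are 22 mm wide; open, the fingers measure 114 mm over their backs; the gripper's body (76 mm by 85 mm) begins 54 mm behind the grasp point. The pads swing forward as they close: fully open they stand 13 mm farther back than shut.
Start: joints at [1.162, 0.264, 1.604, -0, 1.274, -0.037], TCP at [0.245, 0.629, 0.231] pointing down, gripper open.
Joint ranges: [-2.63, 2.63], [-0.94, 2.18], [0.31, 2.57], [-1.31, 4.45], [0, 2.66], [-2.55, 2.55]. Speed limits (rad/s): [2.57, 2.57, 3.14, 3.14, 3.14, 3.14].

INTERFACE

Orientations are given as a rotation vector (axis times angle).
In Python, from workcell import bot, imaging gives the robot as it stands.
- The arm moves only by the tool step_arm, never from a script. Its argument "series" is a list of rows, each an object of numbers: "grip": the closure, from -1 (fully open) to 1 (shut); "x", "y", "z": the shift along the tool's x, y, z normalised to -1 to 1, where 1 is 500 mm; "ax", "ay", "az": the turn, a rotation vector about the tool's x, y, z normalised to -1 to 1, where 1 is 30 degrees. A call has 1 to 12 rows; each row is the pose to reach, as a shift and turn from the pose commanded when the call began, along the tool's axes at that moment; what a row does not reach only later rows make up. A row lasts 1/10 s, in which the tool goes at most 50 mm and 8.59 degrees, less where a joint would pass 70% of its speed; a pose out of reach is approached as far as the arm can. A call with a number of a shift or a turn outside -1 to 1 is refused whole. A call with a gripper value outside its range is refused whole. The fingers move at their own pace and stop on an object; "force" is the grip in N (left out, the last holds). Time passes only in rows, so rows that repeat a pose let the fingers close. It gives the time, the measured TCP pose, the force, the opening and the grip force at its end, in the units of the state.
- bot.read_state(): the state, without advancing time (a new reading comes with each control period).
- imaging.read_camera(name): name is "scene" or "top" or "wrist"; returns a dict with "img" (384x512x3 uint8, red, green, blue), "fx", "fy", "cx", "cy" (pixels), "k1" (the pictures are not rectified: a ray, as slopes to the right and down, at radius r is drawn at 1 + k1 r^2 times it, then the intrinsics apply), "R" (3x3) and "t" (3): a world point X has camera coordinates R X + t. Camera axes: x right, y down, z forward; pixel columns grow to the right and rows downward; lengths in m; the calibration is good to about 2 mm. A picture is of the moment at which its call begins. There is no depth.
- bot.finish_job(): hands the job in; it is judged then, once.
The state is a dict: "time": time; "q": joint angles; "joint_vel": joint speeds; "joint_torque": joint torques, N m; "tool_pos": TCP position; "tcp_rot": TCP orientation; "wrist_force": force on the tool from outside, world axes, zero at the start; "torque": the same for the moment, N m; "width": opening from 0.0 (shut) to 1.0 (fully open); "grip_force": force on a finger pad.
Only numpy, scipy, OpenCV 4.12 (cv2) and the standard library are available. Lean on these libraries where they do the work, as an engineer would, in place of code of your own. Each camera call takes 0.05 s, during which the arm holds its last target. There are 200 camera calls.

## Working session

There is one attempt and no reset: what is moved stays moved. The work goes in short steps, Python scripts to look and compute and a tool call to move; the robot and the scene stay as the last step left them, time stands still between calls to the robot, and variables do not carry over. Pictures are saved under pics/ and viewed, at most 10 in all, crops included, and the job is handed in when it is done.

Besides the shell and the picture viewer there is one more tool, called after "Request:" as a command line: name --argument value ..., lists and objects as JSON in quotes. step_arm: Moves the arm, as the interface text tells. Scaled input: -1 to 1 covers 500 mm each way for a shift and 30 degrees each way for a turn. Its arguments: {"type":"object","properties":{"series":{"type":"array","items":{"type":"object","properties":{"grip":{"type":"number"},"x":{"type":"number","minimum":-1,"maximum":1},"y":{"type":"number","minimum":-1,"maximum":1},"z":{"type":"number","minimum":-1,"maximum":1},"ax":{"type":"number","minimum":-1,"maximum":1},"ay":{"type":"number","minimum":-1,"maximum":1},"az":{"type":"number","minimum":-1,"maximum":1}}}},"force":{"type":"number"}},"required":["series"]}

```bash
mkdir -p pics; ls; cat > h.py <<'E'
import numpy as np, cv2
from scipy.spatial.transform import Rotation as Rn
from workcell import bot, imaging
def cam(n,save=None):
    c=imaging.read_camera(n)
    c['R']=np.array(c['R']);c['t']=np.array(c['t'])
    if save: cv2.imwrite('pics/'+save,c['img'][:,:,::-1])
    return c
def ray(c,u,v):
    xd=np.array([(u-c['cx'])/c['fx'],(v-c['cy'])/c['fy']]);x=xd.copy()
    for _ in range(30): x=xd/(1+c['k1']*(x@x))
    return -c['R'].T@c['t'], c['R'].T@np.array([x[0],x[1],1])
def onz(c,u,v,z):
    o,d=ray(c,u,v);return o+d*(z-o[2])/d[2]
def proj(c,X):
    p=c['R']@np.array(X)+c['t'];x=p[:2]/p[2];x=x*(1+c['k1']*(x@x))
    return np.array([x[0]*c['fx']+c['cx'],x[1]*c['fy']+c['cy']])
def move(target,yawdeg_or_R,s=None):
    """shift in tool axes (units of 500mm) and turn (units 30deg) from the measured pose"""
    s=s or bot.read_state();R0=Rn.from_rotvec(s['tcp_rot'])
    d=R0.inv().apply(np.array(target)-s['tool_pos'])/0.5
    t=np.degrees((R0.inv()*yawdeg_or_R).as_rotvec())/30
    return np.round(d,4),np.round(t,4)
def down(yaw):  # tool z down, tool y axis (closing) at world angle yaw (deg)
    y=np.radians(yaw);Y=np.array([np.cos(y),np.sin(y),0]);Z=np.array([0,0,-1.]);X=np.cross(Y,Z)
    return Rn.from_matrix(np.c_[X,Y,Z])
E
python3 - <<'E'
from h import *
for n in ('top','scene'):
    c=cam(n,n+'0.png');print(n,c['fx'],c['k1'],-c['R'].T@c['t'],c['R'][2])
s=bot.read_state();print(s['tool_pos'],Rn.from_rotvec(s['tcp_rot']).as_matrix().round(3),s['time'])
E
```

```text
pics
top 373.7009090962388 -0.027579241983346443 [ 0.46666952 -0.01537978  1.00019061] [ 0.11016905  0.01538408 -0.9937938 ]
scene 428.2948462618886 -0.10199926673929711 [ 1.17713965 -0.71210887  0.67672557] [-0.5313441   0.63948092 -0.55564161]
[0.24496998 0.62827807 0.23008216] [[-0.932  0.363 -0.001]
 [ 0.363  0.932 -0.002]
 [ 0.    -0.002 -1.   ]] 0.1
```

View pics/top0.png

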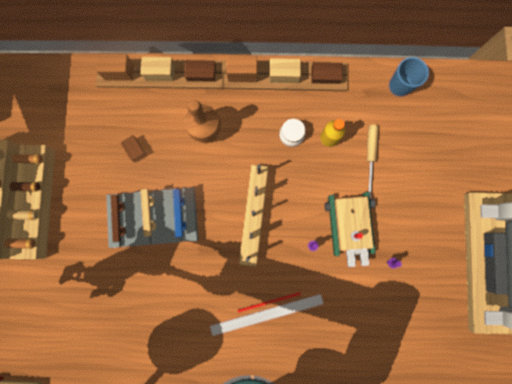

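View pics/scene0.png

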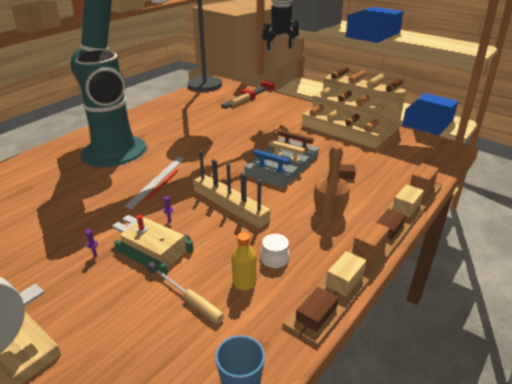

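The top view shows the jig at (353,225) with the red pin at (358,236) and the ear at (358,257). The files are at (255,215). The rack is at (152,217), with the walnut pull in its left slot at (122,218). The purple pins at (313,245) and (394,263) are the look-alikes. I'll enlarge the jig and rack.

```bash
python3 - <<'E'
import cv2,numpy as np
a=cv2.imread('pics/top0.png')
f=lambda x0,y0,w,h,k:cv2.resize(a[y0:y0+h,x0:x0+w],None,fx=k,fy=k,interpolation=cv2.INTER_CUBIC)
A=f(320,185,65,90,6);B=f(100,180,60,90,6)
cv2.imwrite('pics/crop1.png',np.hstack([A,B]))
E
```

```text
(no output)
```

View pics/crop1.png

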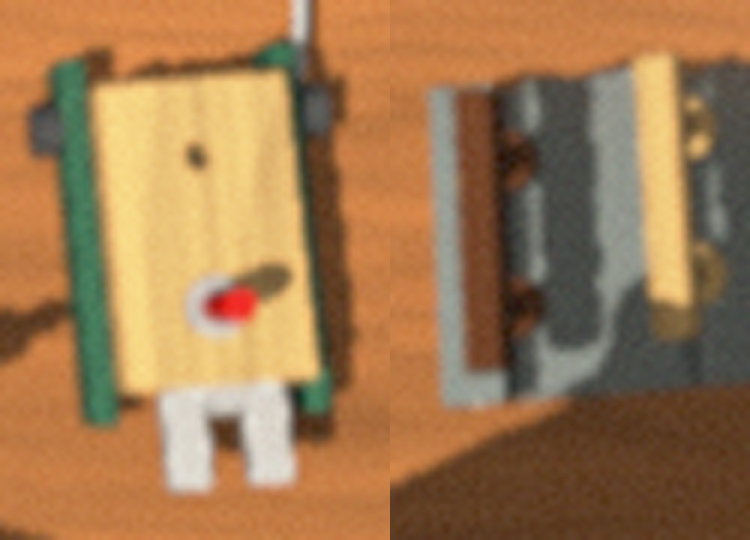

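```bash
python3 - <<'E'
from h import *
c=cam('top')
P=lambda u,v,z,o:onz(c,u/6+o[0]-.4,v/6+o[1]-.4,z)
o=(320,185)
L=[P(*p,.05,o) for p in [(92,84),(284,70),(320,378),(122,390)]]
print('lid',np.round(L,4)); m=np.mean(L,0)
print('centre',m, 'sides',[np.linalg.norm(L[i]-L[i-1]).round(4) for i in range(4)])
d=(L[0]+L[1]-L[2]-L[3])[:2];print('yaw from edges',np.degrees(np.arctan2(d[1],d[0])))
h=P(196,157,.05,o);k=P(217,306,.055,o)
d=h-k;print('far',h,'near/collar',k,np.linalg.norm(d[:2]),np.degrees(np.arctan2(d[1],d[0])),(h+k)/2)
print('redtop',P(238,302,.091,o),'notch',P(228,430,.05,o))
o=(100,180)
W=[P(*p,.075,o) for p in [(66,90),(107,90),(116,368),(76,372)]]
print('walnut',np.round(W,4),np.mean(W,0),[np.linalg.norm(W[i]-W[i-1]).round(4) for i in range(4)])
d=(W[0]+W[1]-W[2]-W[3])[:2];print(np.degrees(np.arctan2(d[1],d[0])))
F=[onz(c,*p,.04) for p in [(253,166),(267,166),(256,264),(241,263)]]
print('files',np.round(F,3),np.mean(F,0))
for n in('wrist',):
    w=cam(n);s=bot.read_state();R0=Rn.from_rotvec(s['tcp_rot']);print('wristcam tool frame',R0.inv().apply(-w['R'].T@w['t']-s['tool_pos']),R0.inv().apply(w['R'][2]),w['fx'],w['k1'])
print(bot.read_state())
E
```

```text
lid [[ 0.5732 -0.2079  0.05  ]
 [ 0.5811 -0.2897  0.05  ]
 [ 0.4512 -0.3038  0.05  ]
 [ 0.4444 -0.2206  0.05  ]]
centre [ 0.5124785  -0.25550269  0.05      ] sides [np.float64(0.1295), np.float64(0.0822), np.float64(0.1306), np.float64(0.0834)]
yaw from edges 5.9037722348827
far [ 0.54308013 -0.25202844  0.05      ] near/collar [ 0.48029458 -0.25933007  0.055     ] 0.0632086968916019 6.633398390938703 [ 0.51168735 -0.25567926  0.0525    ]
redtop [ 0.48157003 -0.2585142   0.091     ] notch [ 0.42875626 -0.26501624  0.05      ]
walnut [[0.5678 0.3593 0.075 ]
 [0.5682 0.3419 0.075 ]
 [0.4527 0.3308 0.075 ]
 [0.4506 0.3474 0.075 ]] [0.50983409 0.34485826 0.075     ] [np.float64(0.1178), np.float64(0.0174), np.float64(0.116), np.float64(0.0168)]
5.645762998279523
files [[ 0.655  0.004  0.04 ]
 [ 0.656 -0.033  0.04 ]
 [ 0.403 -0.01   0.04 ]
 [ 0.404  0.028  0.04 ]] [ 0.52960444 -0.00292779  0.04      ]
wristcam tool frame [ 0.08491823 -0.00114722 -0.1425595 ] [-3.27833552e-01  6.71413726e-04  9.44735260e-01] 307.9293813460753 -0.05899417498260986
{'time': 0.2, 'q': array([ 1.16211075e+00,  2.64483053e-01,  1.60488849e+00, -6.58588815e-06,
        1.27371760e+00, -3.69075731e-02]), 'joint_vel': array([ 9.34046494e-05, -1.24954919e-03, -4.69179720e-03, -4.23300508e-04,
       -8.30006806e-05,  3.97077659e-04]), 'joint_torque': array([ 1.03719656e-03, -5.15189052e+01, -3.67438459e+01,  2.04967273e-05,
        8.90271273e-03,  2.36504043e-07]), 'tool_pos': array([0.2450262 , 0.62844094, 0.23040626]), 'tcp_rot': array([-5.80566960e-01, -3.08715115e+00,  2.29451843e-03]), 'wrist_force': array([0.45094713, 0.37058036, 0.27130164]), 'torque': array([ 0.02282842,  0.01139819, -0.03688549]), 'grip_force': 0.0, 'width': 1.0010113673283318}
```

The lid sides, hole spacing (63 mm against 64) and bar size all match the given dimensions. Jig yaw is about 6.2° and the pin is at about (0.481, -0.259). I'm moving towards the pin.

Request:
step_arm --series '[{"x": -0.65, "y": -0.734, "z": -0.04, "az": 1, "grip": -1}, {"x": -0.65, "y": -0.734, "z": -0.04, "az": 1, "grip": -1}, {"x": -0.65, "y": -0.734, "z": -0.04, "az": 1, "grip": -1}, {"x": -0.65, "y": -0.734, "z": -0.04, "az": 1, "grip": -1}, {"x": -0.65, "y": -0.734, "z": -0.04, "az": 1, "grip": -1}, {"x": -0.65, "y": -0.734, "z": -0.04, "az": 1, "grip": -1}, {"x": -0.65, "y": -0.734, "z": -0.04, "az": 1, "grip": -1}, {"x": -0.65, "y": -0.734, "z": -0.04, "az": 1, "grip": -1}, {"x": -0.65, "y": -0.734, "z": -0.04, "az": 1, "grip": -1}, {"x": -0.65, "y": -0.734, "z": -0.04, "az": 1, "grip": -1}, {"x": -0.65, "y": -0.734, "z": -0.04, "az": 1, "grip": -1}, {"x": -0.65, "y": -0.734, "z": -0.04, "az": 1, "grip": -1}]'

```text
validation failed for argument at $.se...
```

```bash
python3 -c "
from h import *
s=bot.read_state();print(s['tool_pos'],s['q'],s['time']);print(move([.481,-.259,.25],down(6.2),s))"
```

```text
[0.2450262  0.62844094 0.23040626] [ 1.16211075e+00  2.64483053e-01  1.60488849e+00 -6.58588815e-06
  1.27371760e+00 -3.69075731e-02] 0.2
(array([-1.0845, -1.4822, -0.037 ]), array([-2.6000e-03,  1.5000e-03,  2.0833e+00]))
```

The call was refused on validation and nothing moved. I'll retry with every field given explicitly, as decimals.

Request:
step_arm --series '[{"x": -0.06, "y": -0.07, "z": -0.04, "ax": 0.0, "ay": 0.0, "az": 0.2, "grip": -1.0}]' --force 40

```text
time: 0.3
tool_pos: [0.2581, 0.5864, 0.2459]
tcp_rot: [-0.739, -3.05, 0.01]
wrist_force: [0.1, -0.7, 1.1]
width: 0.999
grip_force: 0.0
```

```bash
python3 -c "
from h import *
s=bot.read_state();print(move([.43,.15,.25],down(33),s))"
```

```text
(array([-0.705 , -0.619 , -0.0049]), array([-1.360e-02,  9.000e-04,  9.926e-01]))
```

Request:
step_arm --series '[{"x": -0.705, "y": -0.62, "z": -0.005, "ax": 0.0, "ay": 0.0, "az": 0.97, "grip": -1.0}, {"x": -0.705, "y": -0.62, "z": -0.005, "ax": 0.0, "ay": 0.0, "az": 0.97, "grip": -1.0}, {"x": -0.705, "y": -0.62, "z": -0.005, "ax": 0.0, "ay": 0.0, "az": 0.97, "grip": -1.0}, {"x": -0.705, "y": -0.62, "z": -0.005, "ax": 0.0, "ay": 0.0, "az": 0.97, "grip": -1.0}, {"x": -0.705, "y": -0.62, "z": -0.005, "ax": 0.0, "ay": 0.0, "az": 0.97, "grip": -1.0}, {"x": -0.705, "y": -0.62, "z": -0.005, "ax": 0.0, "ay": 0.0, "az": 0.97, "grip": -1.0}, {"x": -0.705, "y": -0.62, "z": -0.005, "ax": 0.0, "ay": 0.0, "az": 0.97, "grip": -1.0}, {"x": -0.705, "y": -0.62, "z": -0.005, "ax": 0.0, "ay": 0.0, "az": 0.97, "grip": -1.0}, {"x": -0.705, "y": -0.62, "z": -0.005, "ax": 0.0, "ay": 0.0, "az": 0.97, "grip": -1.0}, {"x": -0.705, "y": -0.62, "z": -0.005, "ax": 0.0, "ay": 0.0, "az": 0.97, "grip": -1.0}, {"x": -0.705, "y": -0.62, "z": -0.005, "ax": 0.0, "ay": 0.0, "az": 0.97, "grip": -1.0}, {"x": -0.705, "y": -0.62, "z": -0.005, "ax": 0.0, "ay": 0.0, "az": 0.97, "grip": -1.0}]' --force 40

```text
time: 1.5
tool_pos: [0.4313, 0.1484, 0.2536]
tcp_rot: [-1.487, -2.767, -0.001]
wrist_force: [-1.4, 0.4, 0.7]
width: 1.001
grip_force: 0.0
```

```bash
python3 -c "
from h import *
s=bot.read_state();print(s['tool_pos'],s['q'],s['time']);print(move([.45,-.259,.2],down(6.2),s))"
```

```text
[0.43129152 0.14839472 0.25359831] [ 2.76225286e-01 -1.75084333e-01  2.02010391e+00  7.31729674e-04
  1.29676380e+00 -3.08729307e-01] 1.5
(array([-0.7001, -0.4186,  0.1067]), array([-3.000e-04, -1.400e-03,  9.101e-01]))
```

Request:
step_arm --series '[{"x": -0.7, "y": -0.42, "z": 0.0, "ax": 0.0, "ay": 0.0, "az": 0.91, "grip": -1.0}, {"x": -0.7, "y": -0.42, "z": 0.0, "ax": 0.0, "ay": 0.0, "az": 0.91, "grip": -1.0}, {"x": -0.7, "y": -0.42, "z": 0.0, "ax": 0.0, "ay": 0.0, "az": 0.91, "grip": -1.0}, {"x": -0.7, "y": -0.42, "z": 0.0, "ax": 0.0, "ay": 0.0, "az": 0.91, "grip": -1.0}, {"x": -0.7, "y": -0.42, "z": 0.0, "ax": 0.0, "ay": 0.0, "az": 0.91, "grip": -1.0}, {"x": -0.7, "y": -0.42, "z": 0.0, "ax": 0.0, "ay": 0.0, "az": 0.91, "grip": -1.0}, {"x": -0.7, "y": -0.42, "z": 0.0, "ax": 0.0, "ay": 0.0, "az": 0.91, "grip": -1.0}, {"x": -0.7, "y": -0.42, "z": 0.05, "ax": 0.0, "ay": 0.0, "az": 0.91, "grip": -1.0}, {"x": -0.7, "y": -0.42, "z": 0.105, "ax": 0.0, "ay": 0.0, "az": 0.91, "grip": -1.0}, {"x": -0.7, "y": -0.42, "z": 0.105, "ax": 0.0, "ay": 0.0, "az": 0.91, "grip": -1.0}, {"x": -0.7, "y": -0.42, "z": 0.105, "ax": 0.0, "ay": 0.0, "az": 0.91, "grip": -1.0}, {"x": -0.7, "y": -0.42, "z": 0.105, "ax": 0.0, "ay": 0.0, "az": 0.91, "grip": -1.0}]' --force 40

```text
time: 2.7
tool_pos: [0.4513, -0.258, 0.2024]
tcp_rot: [2.093, 2.341, 0.001]
wrist_force: [-0.0, -0.6, -0.5]
width: 0.998
grip_force: 0.0
```

```bash
python3 -c "
from h import *
c=cam('wrist');s=bot.read_state();print(s['tool_pos'],s['q'],s['time'])
cv2.imwrite('pics/w1.png',cv2.resize(c['img'][:,:,::-1],(800,600)))
for p in [(.5124-.0885,-.2555-.0096,.05),(.544,-.252,.05),(.481,-.259,.055),(.481,-.259,.091)]: print(proj(c,p)*800/512)"
```

```text
[ 0.45153063 -0.25824953  0.20288733] [-5.67663273e-01 -1.14376273e-02  1.96578697e+00  3.90731051e-04
  1.18470342e+00 -6.80019445e-01] 2.75
[357.09120427 274.75218017]
[545.070728   275.48626067]
[447.56085382 277.51798934]
[453.62678291 296.24054065]
```

View pics/w1.png

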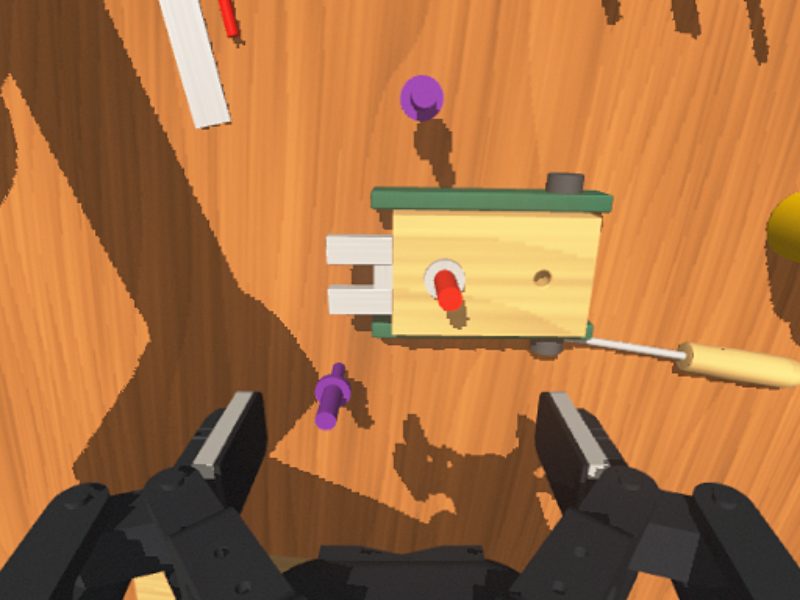

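The wrist view shows the collar at (444,279), the far hole at (542,277), and the notch between (328,276) and (374,276). All are within 3 px of my predictions. I'll refine from these points.

```bash
python3 -c "
from h import *
c=cam('wrist');k=512/800
g=lambda u,v,z:onz(c,(u+.5)*k-.5,(v+.5)*k-.5,z)
k1=g(444,279,.055);h=g(542,277,.05);top=g(450,299,.091);n=g(328,276,.05);n2=g(374,276,.05)
print('collar',k1,'far',h,'top',top,'notch',n,n2,np.linalg.norm((n-n2)))
d=h-k1;print(np.linalg.norm(d[:2]),np.degrees(np.arctan2(d[1],d[0])),(h+k1)/2)
L=[g(*p,.05) for p in [(393,210),(602,213),(587,336),(393,335)]];print(np.round(L,4),np.mean(L,0));e=L[1]+L[2]-L[0]-L[3];print(np.degrees(np.arctan2(e[1],e[0])))
e=L[0]-L[3];print(np.degrees(np.arctan2(-e[0],e[1])))
s=bot.read_state();print(move([.480,-.260,.064],down(6.3),s))"
```

```text
collar [ 0.47905427 -0.26048498  0.055     ] far [ 0.54247077 -0.25348514  0.05      ] top [ 0.47937021 -0.26112598  0.091     ] notch [ 0.40548315 -0.26827301  0.05      ] [ 0.43482378 -0.26498808  0.05      ] 0.029523946320498855
0.06380164675176583 6.298740664597779 [ 0.51076252 -0.25698506  0.0525    ]
[[ 0.4424 -0.2216  0.05  ]
 [ 0.5715 -0.2084  0.05  ]
 [ 0.5818 -0.2909  0.05  ]
 [ 0.4513 -0.3046  0.05  ]] [ 0.5117612  -0.25637836  0.05      ]
5.917322015803162
6.165064922008764
(array([-0.009 ,  0.0556,  0.2782]), array([0.0046, 0.0032, 0.0042]))
```

Request:
step_arm --series '[{"x": -0.009, "y": 0.055, "z": 0.05, "ax": 0.0, "ay": 0.0, "az": 0.0, "grip": -1.0}, {"x": -0.009, "y": 0.055, "z": 0.12, "ax": 0.0, "ay": 0.0, "az": 0.0, "grip": -1.0}, {"x": -0.009, "y": 0.055, "z": 0.19, "ax": 0.0, "ay": 0.0, "az": 0.0, "grip": -1.0}, {"x": -0.009, "y": 0.055, "z": 0.24, "ax": 0.0, "ay": 0.0, "az": 0.0, "grip": -1.0}, {"x": -0.009, "y": 0.055, "z": 0.278, "ax": 0.0, "ay": 0.0, "az": 0.0, "grip": -1.0}, {"x": -0.009, "y": 0.055, "z": 0.278, "ax": 0.0, "ay": 0.0, "az": 0.0, "grip": -1.0}, {"x": -0.009, "y": 0.055, "z": 0.278, "ax": 0.0, "ay": 0.0, "az": 0.0, "grip": -1.0}]' --force 30

```text
time: 3.5
tool_pos: [0.4788, -0.2605, 0.0633]
tcp_rot: [2.094, 2.34, 0.0]
wrist_force: [-0.8, 1.0, 0.2]
width: 1.001
grip_force: 0.0
```

Request:
step_arm --series '[{"x": 0.0, "y": 0.0, "z": 0.0, "ax": 0.0, "ay": 0.0, "az": 0.0, "grip": 1.0}, {"x": 0.0, "y": 0.0, "z": 0.0, "ax": 0.0, "ay": 0.0, "az": 0.0, "grip": 1.0}, {"x": 0.0, "y": 0.0, "z": 0.0, "ax": 0.0, "ay": 0.0, "az": 0.0, "grip": 1.0}, {"x": 0.0, "y": 0.0, "z": 0.0, "ax": 0.0, "ay": 0.0, "az": 0.0, "grip": 1.0}, {"x": 0.0, "y": 0.0, "z": 0.0, "ax": 0.0, "ay": 0.0, "az": 0.0, "grip": 1.0}, {"x": 0.0, "y": 0.0, "z": 0.0, "ax": 0.0, "ay": 0.0, "az": 0.0, "grip": 1.0}, {"x": 0.0, "y": 0.0, "z": 0.0, "ax": 0.0, "ay": 0.0, "az": 0.0, "grip": 1.0}, {"x": 0.0, "y": 0.0, "z": 0.0, "ax": 0.0, "ay": 0.0, "az": 0.0, "grip": 1.0}, {"x": 0.0, "y": 0.0, "z": 0.0, "ax": 0.0, "ay": 0.0, "az": 0.0, "grip": 1.0}, {"x": 0.0, "y": 0.0, "z": 0.0, "ax": 0.0, "ay": 0.0, "az": 0.0, "grip": 1.0}]' --force 30

```text
time: 4.5
tool_pos: [0.4787, -0.261, 0.0626]
tcp_rot: [2.095, 2.339, 0.001]
wrist_force: [2.7, 1.1, 2.2]
width: 0.151
grip_force: 29.6
```

```bash
python3 -c "
from h import *
s=bot.read_state();print(s)
print(Rn.from_rotvec(s['tcp_rot']).as_matrix().round(4))"
```

```text
{'time': 4.5, 'q': array([-5.44996477e-01,  1.86452499e-01,  2.03624987e+00,  3.18977876e-04,
        9.17525248e-01, -6.55066611e-01]), 'joint_vel': array([ 0.0009639 ,  0.00091858,  0.00034309, -0.00037691,  0.00092891,
        0.00163645]), 'joint_torque': array([-1.09825786e+00, -3.92621899e+01, -2.79179084e+01, -5.97040448e-01,
        7.68198129e-01, -3.66837485e-03]), 'tool_pos': array([ 0.47867929, -0.26097403,  0.06259841]), 'tcp_rot': array([2.09524520e+00, 2.33910594e+00, 7.86137283e-04]), 'wrist_force': array([2.73255651, 1.05927892, 2.16360621]), 'torque': array([ 0.12035487, -0.56861483,  0.01945978]), 'grip_force': 29.631044268608093, 'width': 0.1507660016116289}
[[-1.097e-01  9.940e-01  1.300e-03]
 [ 9.940e-01  1.097e-01 -5.000e-04]
 [-6.000e-04  1.200e-03 -1.000e+00]]
```

Request:
step_arm --series '[{"x": 0.0, "y": 0.0, "z": -0.02, "ax": 0.0, "ay": 0.0, "az": 0.0, "grip": 1.0}, {"x": 0.0, "y": 0.0, "z": -0.05, "ax": 0.0, "ay": 0.0, "az": 0.0, "grip": 1.0}, {"x": 0.0, "y": 0.0, "z": -0.08, "ax": 0.0, "ay": 0.0, "az": 0.0, "grip": 1.0}, {"x": 0.0, "y": 0.0, "z": -0.09, "ax": 0.0, "ay": 0.0, "az": 0.0, "grip": 1.0}, {"x": 0.0, "y": 0.0, "z": -0.09, "ax": 0.0, "ay": 0.0, "az": 0.0, "grip": 1.0}, {"x": 0.0, "y": -0.03, "z": -0.09, "ax": 0.0, "ay": 0.0, "az": 0.0, "grip": 1.0}, {"x": 0.0, "y": -0.06, "z": -0.09, "ax": 0.0, "ay": 0.0, "az": 0.0, "grip": 1.0}, {"x": 0.0, "y": -0.09, "z": -0.09, "ax": 0.0, "ay": 0.0, "az": 0.0, "grip": 1.0}, {"x": 0.0, "y": -0.116, "z": -0.09, "ax": 0.0, "ay": 0.0, "az": 0.0, "grip": 1.0}, {"x": 0.0, "y": -0.116, "z": -0.09, "ax": 0.0, "ay": 0.0, "az": 0.0, "grip": 1.0}, {"x": 0.0, "y": -0.116, "z": -0.09, "ax": 0.0, "ay": 0.0, "az": 0.0, "grip": 1.0}]' --force 30

```text
time: 5.6
tool_pos: [0.42, -0.2674, 0.1073]
tcp_rot: [2.097, 2.338, 0.0]
wrist_force: [-0.5, 0.1, -1.1]
width: 0.153
grip_force: 29.6
```

```bash
python3 -c "
from h import *
s=bot.read_state();print(s['tool_pos'],s['wrist_force'],s['width'])
c=cam('wrist');t=cam('top')
a=cv2.resize(c['img'][150:290,170:390,::-1],None,fx=2.5,fy=2.5)
cv2.imwrite('pics/w2.png',a)"
```

```text
[ 0.41998038 -0.26737735  0.1073159 ] [-0.45642513  0.1237122  -1.06600574] 0.15294400597756236
```

View pics/w2.png

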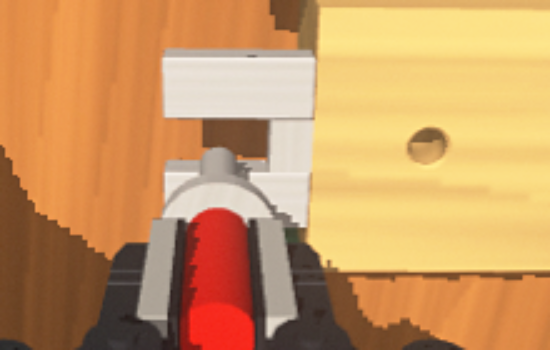

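```bash
python3 -c "
from h import *
c=cam('wrist');s=bot.read_state();R=Rn.from_rotvec(s['tcp_rot'])
g=lambda u,v,z:onz(c,(u+.5)/2.5-.5+170,(v+.5)/2.5-.5+150,z)
f=lambda P:np.round(1000*R.inv().apply(P-s['tool_pos'])[:2],1)
print('tip edge (tool x,y; axis = x-5)',f(g(218,148,.061)))
print('hole (expect x 0, y 34+89)',f(g(428,147,.05)))
for n,p in dict(notch_top=(235,118),notch_bot=(235,160),closed=(270,140),open=(165,85)).items(): print(n,f(g(*p,.05)))
"
```

```text
tip edge (tool x,y; axis = x-5) [ 4.7 -0.3]
hole (expect x 0, y 34+89) [ 0.3 59.1]
notch_top [9.1 4.4]
notch_bot [-3.6  4.6]
closed [ 2.5 14.3]
open [ 18.7 -14.8]
```

The pin is over the notch and centred to within about 1 mm. I'm lowering it and releasing.

Request:
step_arm --series '[{"x": 0.0015, "y": 0.002, "z": 0.0, "ax": 0.0, "ay": 0.0, "az": 0.0, "grip": 1.0}, {"x": 0.0015, "y": 0.002, "z": 0.02, "ax": 0.0, "ay": 0.0, "az": 0.0, "grip": 1.0}, {"x": 0.0015, "y": 0.002, "z": 0.04, "ax": 0.0, "ay": 0.0, "az": 0.0, "grip": 1.0}, {"x": 0.0015, "y": 0.002, "z": 0.06, "ax": 0.0, "ay": 0.0, "az": 0.0, "grip": 1.0}, {"x": 0.0015, "y": 0.002, "z": 0.08, "ax": 0.0, "ay": 0.0, "az": 0.0, "grip": 1.0}, {"x": 0.0015, "y": 0.002, "z": 0.0885, "ax": 0.0, "ay": 0.0, "az": 0.0, "grip": 1.0}, {"x": 0.0015, "y": 0.002, "z": 0.0885, "ax": 0.0, "ay": 0.0, "az": 0.0, "grip": 1.0}, {"x": 0.0015, "y": 0.002, "z": 0.0885, "ax": 0.0, "ay": 0.0, "az": 0.0, "grip": 1.0}]' --force 30

```text
time: 6.55
tool_pos: [0.4212, -0.2662, 0.0626]
tcp_rot: [-2.096, -2.34, 0.0]
wrist_force: [-0.5, 1.2, -0.9]
width: 0.144
grip_force: 29.5
```

Request:
step_arm --series '[{"x": 0.0, "y": 0.0, "z": 0.0, "ax": 0.0, "ay": 0.0, "az": 0.0, "grip": -0.2}, {"x": 0.0, "y": 0.0, "z": 0.0, "ax": 0.0, "ay": 0.0, "az": 0.0, "grip": -0.2}, {"x": 0.0, "y": 0.0, "z": 0.0, "ax": 0.0, "ay": 0.0, "az": 0.0, "grip": -0.2}, {"x": 0.0, "y": 0.0, "z": 0.0, "ax": 0.0, "ay": 0.0, "az": 0.0, "grip": -0.2}, {"x": 0.0, "y": 0.0, "z": 0.0, "ax": 0.0, "ay": 0.0, "az": 0.0, "grip": -0.2}, {"x": 0.0, "y": 0.0, "z": -0.04, "ax": 0.0, "ay": 0.0, "az": 0.0, "grip": -0.2}, {"x": 0.0, "y": 0.0, "z": -0.1, "ax": 0.0, "ay": 0.0, "az": 0.0, "grip": -0.2}, {"x": 0.0, "y": 0.0, "z": -0.18, "ax": 0.0, "ay": 0.0, "az": 0.0, "grip": -0.2}, {"x": 0.0, "y": 0.0, "z": -0.28, "ax": 0.0, "ay": 0.0, "az": 0.0, "grip": -0.2}, {"x": 0.0, "y": 0.0, "z": -0.36, "ax": 0.0, "ay": 0.0, "az": 0.0, "grip": -0.2}, {"x": 0.0, "y": 0.0, "z": -0.36, "ax": 0.0, "ay": 0.0, "az": 0.0, "grip": -0.2}]' --force 30

```text
time: 7.65
tool_pos: [0.4249, -0.2688, 0.2507]
tcp_rot: [2.087, 2.33, 0.003]
wrist_force: [-0.4, -0.0, 0.1]
width: 0.605
grip_force: 0.0
```

```bash
python3 -c "
from h import *
c=cam('wrist');s=bot.read_state();print(s['tool_pos'],s['q'],s['time'])
cv2.imwrite('pics/w3.png',cv2.resize(c['img'][100:270,180:420,::-1],None,fx=3,fy=3))
# next: above walnut
print(move([.43,.0,.25],down(6),s))"
```

```text
[ 0.42339848 -0.2677559   0.2472703 ] [-6.13611985e-01 -8.52959814e-02  1.95298508e+00 -2.11176082e-05
  1.26545055e+00 -7.23521873e-01] 7.7
(array([ 0.5308,  0.0719, -0.008 ]), array([0.0121, 0.0107, 0.0099]))
```

View pics/w3.png

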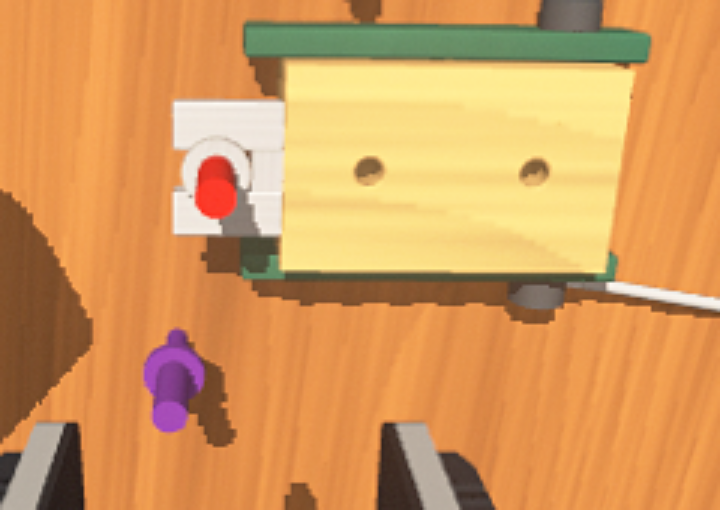

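The pin hangs in the notch (crop position 216,170), upright. Both holes are visible at (369,171) and (535,172). I'll measure the holes precisely by blob and plan the transit.

```bash
cat > holes.py <<'E'
from h import *
def holes(c,guess=((.4795,-.26,.05),(.5431,-.253,.05))):
    o=[]
    for G in guess:
        u,v=np.round(proj(c,G)).astype(int);w=c['img'][v-10:v+11,u-10:u+11].max(2).astype(float)
        m=w<.72*np.median(w);ys,xs=np.nonzero(m);o.append(onz(c,xs.mean()+u-10,ys.mean()+v-10,.05))
        print(m.sum(),o[-1].round(4))
    d=o[1]-o[0];print(np.linalg.norm(d),np.degrees(np.arctan2(d[1],d[0])),(o[0]+o[1])/2)
E
python3 -c "
from holes import *
c=cam('wrist');holes(c)
s=bot.read_state();print(s['tool_pos']);print(move([.43,.05,.25],down(33),s))"
```

```text
42 [ 0.4781 -0.2584  0.05  ]
38 [ 0.5419 -0.2521  0.05  ]
0.06410120258424029 5.681469259722274 [ 0.50996204 -0.25523256  0.05      ]
[ 0.42200482 -0.26678965  0.24452165]
(array([ 0.628 ,  0.0854, -0.0122]), array([ 0.0039,  0.0055, -0.89  ]))
```

Request:
step_arm --series '[{"x": 0.628, "y": 0.085, "z": -0.012, "ax": 0.0, "ay": 0.0, "az": -0.99, "grip": -1.0}, {"x": 0.628, "y": 0.085, "z": -0.012, "ax": 0.0, "ay": 0.0, "az": -0.99, "grip": -1.0}, {"x": 0.628, "y": 0.085, "z": -0.012, "ax": 0.0, "ay": 0.0, "az": -0.99, "grip": -1.0}, {"x": 0.628, "y": 0.085, "z": -0.012, "ax": 0.0, "ay": 0.0, "az": -0.99, "grip": -1.0}, {"x": 0.628, "y": 0.085, "z": -0.012, "ax": 0.0, "ay": 0.0, "az": -0.99, "grip": -1.0}, {"x": 0.628, "y": 0.085, "z": -0.012, "ax": 0.0, "ay": 0.0, "az": -0.99, "grip": -1.0}, {"x": 0.628, "y": 0.085, "z": -0.012, "ax": 0.0, "ay": 0.0, "az": -0.99, "grip": -1.0}, {"x": 0.628, "y": 0.085, "z": -0.012, "ax": 0.0, "ay": 0.0, "az": -0.99, "grip": -1.0}, {"x": 0.628, "y": 0.085, "z": -0.012, "ax": 0.0, "ay": 0.0, "az": -0.99, "grip": -1.0}]' --force 40

```text
time: 8.65
tool_pos: [0.428, 0.0505, 0.2471]
tcp_rot: [-1.423, -2.798, 0.004]
wrist_force: [0.2, -1.1, 0.0]
width: 1.001
grip_force: 0.0
```

```bash
python3 -c "
from h import *
s=bot.read_state();print(s['tool_pos'],s['q'],s['time']);print(move([.46,.33,.24],down(65.8),s))"
```

```text
[0.42798027 0.05045182 0.24710117] [ 6.00407723e-02 -2.22060107e-01  2.07030306e+00 -6.57038369e-04
  1.29669969e+00 -5.69596217e-01] 8.65
(array([0.4141, 0.3811, 0.0135]), array([-0.0053, -0.0039, -0.9905]))
```

Request:
step_arm --series '[{"x": 0.414, "y": 0.381, "z": 0.014, "ax": 0.0, "ay": 0.0, "az": -0.99, "grip": -1.0}, {"x": 0.414, "y": 0.381, "z": 0.014, "ax": 0.0, "ay": 0.0, "az": -0.99, "grip": -1.0}, {"x": 0.414, "y": 0.381, "z": 0.014, "ax": 0.0, "ay": 0.0, "az": -0.99, "grip": -1.0}, {"x": 0.414, "y": 0.381, "z": 0.014, "ax": 0.0, "ay": 0.0, "az": -0.99, "grip": -1.0}, {"x": 0.414, "y": 0.381, "z": 0.014, "ax": 0.0, "ay": 0.0, "az": -0.99, "grip": -1.0}, {"x": 0.414, "y": 0.381, "z": 0.014, "ax": 0.0, "ay": 0.0, "az": -0.99, "grip": -1.0}, {"x": 0.414, "y": 0.381, "z": 0.014, "ax": 0.0, "ay": 0.0, "az": -0.99, "grip": -1.0}, {"x": 0.414, "y": 0.381, "z": 0.014, "ax": 0.0, "ay": 0.0, "az": -0.99, "grip": -1.0}]' --force 40

```text
time: 9.45
tool_pos: [0.4618, 0.3286, 0.2406]
tcp_rot: [-0.662, -3.07, 0.004]
wrist_force: [-0.4, -0.1, 0.0]
width: 0.994
grip_force: 0.0
```

```bash
python3 -c "
from h import *
s=bot.read_state();print(s['tool_pos'],s['q'],s['time']);print(move([.479,.342,.22],down(95.7),s))"
```

```text
[0.46175507 0.32855506 0.24055276] [ 5.74986037e-01  5.59309075e-02  1.82614767e+00 -8.74398336e-04
  1.26239492e+00 -5.70885670e-01] 9.45
(array([-0.0204,  0.0388,  0.041 ]), array([-0.0049, -0.003 , -1.001 ]))
```

Request:
step_arm --series '[{"x": -0.02, "y": 0.039, "z": 0.041, "ax": 0.0, "ay": 0.0, "az": -1.0, "grip": -1.0}, {"x": -0.02, "y": 0.039, "z": 0.041, "ax": 0.0, "ay": 0.0, "az": -1.0, "grip": -1.0}, {"x": -0.02, "y": 0.039, "z": 0.041, "ax": 0.0, "ay": 0.0, "az": -1.0, "grip": -1.0}, {"x": -0.02, "y": 0.039, "z": 0.041, "ax": 0.0, "ay": 0.0, "az": -1.0, "grip": -1.0}, {"x": -0.02, "y": 0.039, "z": 0.041, "ax": 0.0, "ay": 0.0, "az": -1.0, "grip": -1.0}, {"x": -0.02, "y": 0.039, "z": 0.041, "ax": 0.0, "ay": 0.0, "az": -1.0, "grip": -1.0}]' --force 40

```text
time: 10.05
tool_pos: [0.479, 0.3417, 0.2213]
tcp_rot: [0.15, -3.138, 0.001]
wrist_force: [-0.7, 0.2, 0.6]
width: 0.999
grip_force: 0.0
```

```bash
python3 -c "
from h import *
c=cam('wrist');s=bot.read_state();print(s['tool_pos'],s['time'])
im=cv2.resize(c['img'][:,:,::-1],(800,600))
cv2.imwrite('pics/w4.png',im)
for p in [(.5098,.3449,.075)]: print(proj(c,p)*800/512)"
```

```text
[0.47897807 0.34210997 0.22143203] 10.1
[401.71816088 319.50539794]
```

View pics/w4.png

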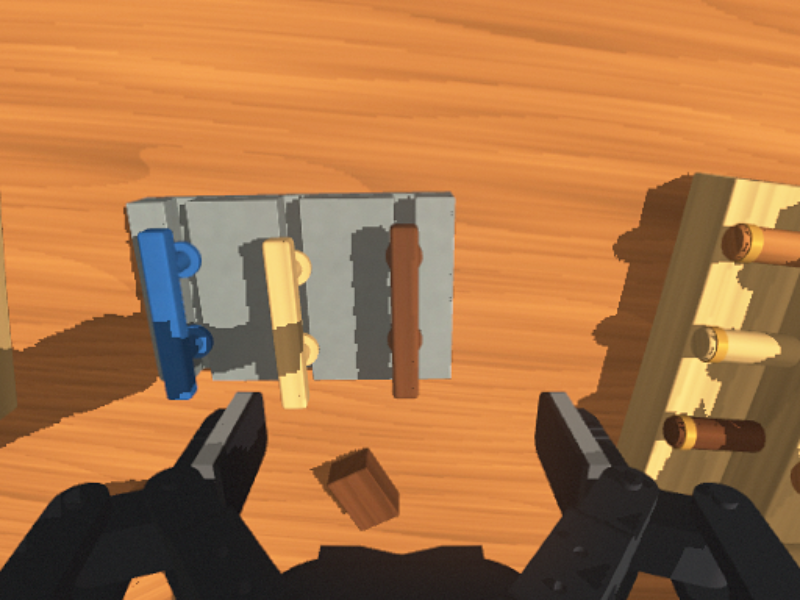

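The walnut pull's bar is at (391–418, 226–397), and the maple and blue pulls are to its left with enough finger clearance.

```bash
python3 -c "
from h import *
c=cam('wrist');k=512/800;s=bot.read_state()
hsv=cv2.cvtColor(c['img'],cv2.COLOR_RGB2HSV)
g=lambda u,v,z=.075:onz(c,(u+.5)*k-.5,(v+.5)*k-.5,z)
L=[g(*p) for p in [(391,227),(417,227),(419,397),(393,397)]]
print(np.round(L,4),np.mean(L,0),np.linalg.norm(L[0]-L[3]),np.linalg.norm(L[0]-L[1]),np.linalg.norm(L[2]-L[3]))
e=L[3]+L[2]-L[0]-L[1];print(np.degrees(np.arctan2(e[1],e[0])))
for p in [(388,258),(422,258),(388,340),(422,340)]: print(g(*p,.037))
m=[g(*p) for p in [(391,250),(418,250),(393,380),(418.5,380)]];print(np.round(m,4))
"
```

```text
[[0.4502 0.3328 0.075 ]
 [0.4486 0.3485 0.075 ]
 [0.5657 0.3626 0.075 ]
 [0.5674 0.3448 0.075 ]] [0.50795002 0.34715967 0.075     ] 0.11781716640498457 0.015771394425134134 0.017887881655517295
6.332427809319044
[0.47957255 0.33265709 0.037     ]
[0.47727759 0.35637036 0.037     ]
[0.54212943 0.33816892 0.037     ]
[0.53970127 0.36333568 0.037     ]
[[0.4644 0.3341 0.075 ]
 [0.4628 0.3507 0.075 ]
 [0.5542 0.3436 0.075 ]
 [0.5525 0.3608 0.075 ]]
```

```bash
python3 -c "
from h import *
s=bot.read_state();print(s['tool_pos']);print(move([.509,.347,.047],down(96),s))"
```

```text
[0.47890904 0.34247849 0.22147617]
(array([-0.0608,  0.0033,  0.349 ]), array([-0.0004, -0.    , -0.0152]))
```

Request:
step_arm --series '[{"x": -0.061, "y": 0.003, "z": 0.05, "ax": 0.0, "ay": 0.0, "az": -0.015, "grip": -0.4}, {"x": -0.061, "y": 0.003, "z": 0.13, "ax": 0.0, "ay": 0.0, "az": -0.015, "grip": -0.4}, {"x": -0.061, "y": 0.003, "z": 0.2, "ax": 0.0, "ay": 0.0, "az": -0.015, "grip": -0.4}, {"x": -0.061, "y": 0.003, "z": 0.26, "ax": 0.0, "ay": 0.0, "az": -0.015, "grip": -0.4}, {"x": -0.061, "y": 0.003, "z": 0.31, "ax": 0.0, "ay": 0.0, "az": -0.015, "grip": -0.4}, {"x": -0.061, "y": 0.003, "z": 0.349, "ax": 0.0, "ay": 0.0, "az": -0.015, "grip": -0.4}, {"x": -0.061, "y": 0.003, "z": 0.349, "ax": 0.0, "ay": 0.0, "az": -0.015, "grip": -0.4}, {"x": -0.061, "y": 0.003, "z": 0.349, "ax": 0.0, "ay": 0.0, "az": -0.015, "grip": -0.4}]' --force 40

```text
time: 10.95
tool_pos: [0.5088, 0.3479, 0.047]
tcp_rot: [0.167, -3.137, 0.001]
wrist_force: [0.5, 0.5, -0.1]
width: 0.7
grip_force: 0.0
```

Request:
step_arm --series '[{"x": 0.0, "y": 0.0, "z": 0.0, "ax": 0.0, "ay": 0.0, "az": 0.0, "grip": 1.0}, {"x": 0.0, "y": 0.0, "z": 0.0, "ax": 0.0, "ay": 0.0, "az": 0.0, "grip": 1.0}, {"x": 0.0, "y": 0.0, "z": 0.0, "ax": 0.0, "ay": 0.0, "az": 0.0, "grip": 1.0}, {"x": 0.0, "y": 0.0, "z": 0.0, "ax": 0.0, "ay": 0.0, "az": 0.0, "grip": 1.0}, {"x": 0.0, "y": 0.0, "z": 0.0, "ax": 0.0, "ay": 0.0, "az": 0.0, "grip": 1.0}, {"x": 0.0, "y": 0.0, "z": 0.0, "ax": 0.0, "ay": 0.0, "az": 0.0, "grip": 1.0}, {"x": 0.0, "y": 0.0, "z": 0.0, "ax": 0.0, "ay": 0.0, "az": 0.0, "grip": 1.0}, {"x": 0.0, "y": 0.0, "z": 0.0, "ax": 0.0, "ay": 0.0, "az": 0.0, "grip": 1.0}, {"x": 0.0, "y": 0.0, "z": 0.0, "ax": 0.0, "ay": 0.0, "az": 0.0, "grip": 1.0}]' --force 60

```text
time: 11.85
tool_pos: [0.5098, 0.3486, 0.0485]
tcp_rot: [-0.168, 3.135, 0.002]
wrist_force: [-0.9, -0.9, 5.7]
width: 0.199
grip_force: 58.7
```

```bash
python3 -c "
from h import *
s=bot.read_state();print(s['tool_pos'],s['q'],s['wrist_force'],s['width']);print(Rn.from_rotvec(s['tcp_rot']).as_matrix().round(4))"
```

```text
[0.50981341 0.34864414 0.04849239] [ 5.59540608e-01  3.26139976e-01  1.88766878e+00 -1.14526467e-04
  9.25483069e-01 -1.11847061e+00] [-0.86862806 -0.88524291  5.68666897] 0.19888583299250373
[[-9.942e-01 -1.071e-01  2.000e-03]
 [-1.071e-01  9.943e-01  1.100e-03]
 [-2.100e-03  9.000e-04 -1.000e+00]]
```

Gripped. I'm lifting to about 165 mm, watching the force.

Request:
step_arm --series '[{"x": 0.0, "y": 0.0, "z": -0.015, "ax": 0.0, "ay": 0.0, "az": 0.0, "grip": 1.0}, {"x": 0.0, "y": 0.0, "z": -0.035, "ax": 0.0, "ay": 0.0, "az": 0.0, "grip": 1.0}, {"x": 0.0, "y": 0.0, "z": -0.06, "ax": 0.0, "ay": 0.0, "az": 0.0, "grip": 1.0}, {"x": 0.0, "y": 0.0, "z": -0.1, "ax": 0.0, "ay": 0.0, "az": 0.0, "grip": 1.0}, {"x": 0.0, "y": 0.0, "z": -0.15, "ax": 0.0, "ay": 0.0, "az": 0.0, "grip": 1.0}, {"x": 0.0, "y": 0.0, "z": -0.2, "ax": 0.0, "ay": 0.0, "az": 0.0, "grip": 1.0}, {"x": 0.0, "y": 0.0, "z": -0.25, "ax": 0.0, "ay": 0.0, "az": 0.0, "grip": 1.0}, {"x": 0.0, "y": 0.0, "z": -0.3, "ax": 0.0, "ay": 0.0, "az": 0.0, "grip": 1.0}, {"x": 0.0, "y": 0.0, "z": -0.33, "ax": 0.0, "ay": 0.0, "az": 0.0, "grip": 1.0}, {"x": 0.0, "y": 0.0, "z": -0.33, "ax": 0.0, "ay": 0.0, "az": 0.0, "grip": 1.0}]' --force 60

```text
time: 12.85
tool_pos: [0.5105, 0.3492, 0.2157]
tcp_rot: [-0.168, 3.132, 0.005]
wrist_force: [0.3, 0.8, -1.1]
width: 0.196
grip_force: 58.7
```

```bash
python3 -c "
from h import *
c=cam('wrist','w5.png');t=cam('top');s=bot.read_state();print(s['tool_pos'],s['width'],s['wrist_force'])
a=cv2.resize(c['img'][200:384,120:392,::-1],(544,368));x,y=proj(t,[.51,.348,.24]).astype(int)
b=cv2.resize(t['img'][max(0,y-60):y+60,max(0,x-40):x+40,::-1],None,fx=3,fy=3);a=np.pad(a,((0,0),(0,0),(0,0)))
b=b[:368];b=np.pad(b,((0,368-b.shape[0]),(0,0),(0,0)));cv2.imwrite('pics/w5.png',np.hstack([a,b]))
print(move([.48,-.05,.215],down(96),s),move([.511,-.256,.215],down(96),s))"
```

```text
[0.50863462 0.3479916  0.21170777] 0.19971749203681297 [-0.30315334 -0.27435672 -2.43072682]
(array([ 0.1422, -0.7853, -0.0065]), array([-0.0001, -0.0002,  0.0049])) (array([ 0.1247, -1.2015, -0.0065]), array([-0.0001, -0.0002,  0.0049]))
```

View pics/w5.png

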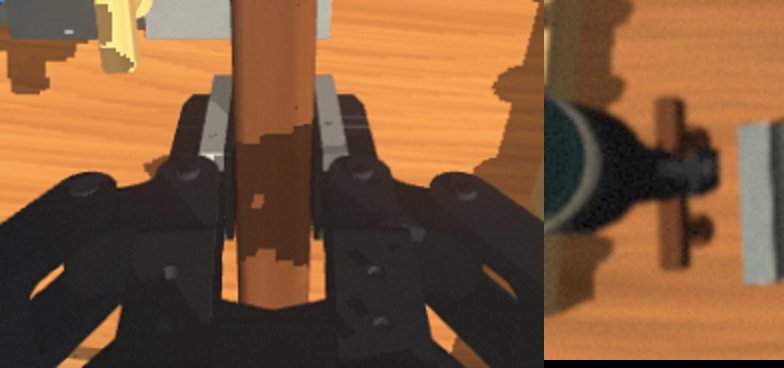

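The walnut pull is held firmly and level in the wrist view. I'm crossing the files at constant height.

Request:
step_arm --series '[{"x": 0.005, "y": -0.04, "z": -0.01, "ax": 0.0, "ay": 0.0, "az": 0.0, "grip": 1.0}, {"x": 0.012, "y": -0.12, "z": -0.01, "ax": 0.0, "ay": 0.0, "az": 0.0, "grip": 1.0}, {"x": 0.02, "y": -0.2, "z": -0.01, "ax": 0.0, "ay": 0.0, "az": 0.0, "grip": 1.0}, {"x": 0.03, "y": -0.28, "z": -0.01, "ax": 0.0, "ay": 0.0, "az": 0.0, "grip": 1.0}, {"x": 0.037, "y": -0.36, "z": -0.01, "ax": 0.0, "ay": 0.0, "az": 0.0, "grip": 1.0}, {"x": 0.045, "y": -0.44, "z": -0.01, "ax": 0.0, "ay": 0.0, "az": 0.0, "grip": 1.0}, {"x": 0.054, "y": -0.52, "z": -0.01, "ax": 0.0, "ay": 0.0, "az": 0.0, "grip": 1.0}, {"x": 0.062, "y": -0.6, "z": -0.01, "ax": 0.0, "ay": 0.0, "az": 0.0, "grip": 1.0}, {"x": 0.07, "y": -0.68, "z": -0.01, "ax": 0.0, "ay": 0.0, "az": 0.0, "grip": 1.0}, {"x": 0.078, "y": -0.75, "z": -0.01, "ax": 0.0, "ay": 0.0, "az": 0.0, "grip": 1.0}, {"x": 0.083, "y": -0.8, "z": -0.01, "ax": 0.0, "ay": 0.0, "az": 0.0, "grip": 1.0}, {"x": 0.083, "y": -0.8, "z": -0.01, "ax": 0.0, "ay": 0.0, "az": 0.0, "grip": 1.0}]' --force 60

```text
time: 14.15
tool_pos: [0.5087, -0.0574, 0.2153]
tcp_rot: [0.162, -3.134, 0.001]
wrist_force: [0.7, 0.4, -1.1]
width: 0.197
grip_force: 58.9
```

```bash
python3 -c "
from h import *
s=bot.read_state();print(s['tool_pos'],s['q'],s['time'],s['width']);print(move([.511,-.256,.18],down(96.2),s))"
```

```text
[ 0.50874063 -0.05741712  0.21533971] [-1.60015393e-01 -3.34199621e-02  1.96366550e+00 -1.60887404e-03
  1.21429380e+00 -1.83346883e+00] 14.15 0.19697764833987863
(array([ 0.0362, -0.3955,  0.0711]), array([-0.0013, -0.0062, -0.0095]))
```

Request:
step_arm --series '[{"x": 0.005, "y": -0.05, "z": 0.0, "ax": 0.0, "ay": 0.0, "az": 0.0, "grip": 1.0}, {"x": 0.012, "y": -0.13, "z": 0.0, "ax": 0.0, "ay": 0.0, "az": 0.0, "grip": 1.0}, {"x": 0.02, "y": -0.21, "z": 0.0, "ax": 0.0, "ay": 0.0, "az": 0.0, "grip": 1.0}, {"x": 0.028, "y": -0.29, "z": 0.01, "ax": 0.0, "ay": 0.0, "az": 0.0, "grip": 1.0}, {"x": 0.033, "y": -0.35, "z": 0.03, "ax": 0.0, "ay": 0.0, "az": 0.0, "grip": 1.0}, {"x": 0.036, "y": -0.395, "z": 0.05, "ax": 0.0, "ay": 0.0, "az": -0.01, "grip": 1.0}, {"x": 0.036, "y": -0.395, "z": 0.07, "ax": 0.0, "ay": 0.0, "az": -0.01, "grip": 1.0}, {"x": 0.036, "y": -0.395, "z": 0.07, "ax": 0.0, "ay": 0.0, "az": -0.01, "grip": 1.0}, {"x": 0.036, "y": -0.395, "z": 0.07, "ax": 0.0, "ay": 0.0, "az": -0.01, "grip": 1.0}, {"x": 0.036, "y": -0.395, "z": 0.07, "ax": 0.0, "ay": 0.0, "az": -0.01, "grip": 1.0}]' --force 60

```text
time: 15.15
tool_pos: [0.5139, -0.2512, 0.1822]
tcp_rot: [-0.179, 3.136, 0.0]
wrist_force: [0.3, -0.1, -1.1]
width: 0.196
grip_force: 59.0
```

```bash
python3 -c "
from h import *
w=cam('wrist');c=cam('scene');s=bot.read_state();print(s['tool_pos'],s['q'][5],s['time'])
a=cv2.resize(w['img'][:,100:412,::-1],None,fx=1.25,fy=1.25)
u,v=proj(c,[.51,-.256,.09]).astype(int);print(u,v)
b=cv2.resize(c['img'][v-60:v+60,u-50:u+50,::-1],None,fx=4,fy=4)
cv2.imwrite('pics/w6.png',np.hstack([a,b]))"
```

```text
[ 0.51419535 -0.25151068  0.18271448] -2.1832099327333014 15.25
148 220
```

View pics/w6.png

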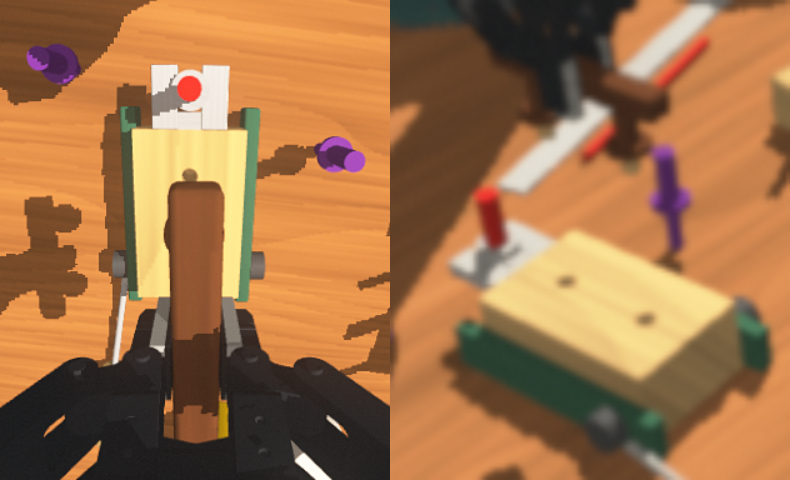

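The wrist view shows the bar end at rows 182–194, the near hole at (189,174), the pin parked at (189,90) and the jig below. The scene view shows both holes, with the pin still in the notch. Next I'll measure the pull-to-tool and jig-to-tool offsets.

```bash
python3 -c "
from h import *
c=cam('wrist');s=bot.read_state();R=Rn.from_rotvec(s['tcp_rot']);z=s['tool_pos'][2];print(s['tool_pos'])
g=lambda u,v,z:onz(c,100+(u+.5)/1.25-.5,(v+.5)/1.25-.5,z)
f=lambda P:np.round(1000*R.inv().apply(P-s['tool_pos'])[:2],1)
print('bar end',f(g(196,194,z+.0265)),f(g(196,182,z+.0105)),'edges',f(g(171,200,z+.0265)),f(g(223,200,z+.0265)),f(g(174,330,z+.0265)),f(g(221,330,z+.0265)))
print('flange left edge',f(g(164,238,z-.0165+.003)))
L=dict(earL=(152,66),earR=(229,66),lidTL=(133,129),lidTR=(246,129),lidBL=(135,300),lidBR=(242,300),hole=(190,174))
W={k:g(*p,.05) for k,p in L.items()}
for k in W: print(k,W[k].round(4),f(W[k]))
t=cam('top');
cv2.imwrite('pics/t6.png',t['img'][:,:,::-1])
from holes import holes
sc=cam('scene');holes(sc)"
```

```text
[ 0.51419085 -0.25166051  0.18273775]
bar end [59.1 -0.4] [59.7 -0.4] edges [57.2 -8.2] [57.2  7.9] [10.6 -8.1] [10.6  8.4]
flange left edge [ 30.7 -14.1]
earL [ 0.4085 -0.2933  0.05  ] [109.9 -29.3]
earR [ 0.4027 -0.2426  0.05  ] [109.9  21.8]
lidTL [ 0.4506 -0.3031  0.05  ] [ 69.1 -43.8]
lidTR [ 0.4417 -0.2252  0.05  ] [69.1 34.6]
lidBL [ 0.5835 -0.2932  0.05  ] [-64.  -49.1]
lidBR [ 0.5736 -0.2076  0.05  ] [-63.9  37.1]
hole [ 0.4774 -0.2603  0.05  ] [37.7 -4.3]
3 [ 0.4792 -0.2583  0.05  ]
28 [ 0.5718 -0.2592  0.05  ]
0.09259831730276974 -0.5579811718509384 [ 0.52547696 -0.25879811  0.05      ]
```

Request:
step_arm --series '[{"x": 0.008, "y": -0.0085, "z": 0.03, "ax": 0.0, "ay": 0.0, "az": 0.0, "grip": 1.0}, {"x": 0.008, "y": -0.0085, "z": 0.07, "ax": 0.0, "ay": 0.0, "az": 0.0, "grip": 1.0}, {"x": 0.008, "y": -0.0085, "z": 0.11, "ax": 0.0, "ay": 0.0, "az": 0.0, "grip": 1.0}, {"x": 0.008, "y": -0.0085, "z": 0.14, "ax": 0.0, "ay": 0.0, "az": 0.0, "grip": 1.0}, {"x": 0.008, "y": -0.0085, "z": 0.16, "ax": 0.0, "ay": 0.0, "az": 0.0, "grip": 1.0}, {"x": 0.008, "y": -0.0085, "z": 0.16, "ax": 0.0, "ay": 0.0, "az": 0.0, "grip": 1.0}, {"x": 0.008, "y": -0.0085, "z": 0.16, "ax": 0.0, "ay": 0.0, "az": 0.0, "grip": 1.0}, {"x": 0.008, "y": -0.0085, "z": 0.16, "ax": 0.0, "ay": 0.0, "az": 0.0, "grip": 1.0}]' --force 60

```text
time: 16.2
tool_pos: [0.5111, -0.2575, 0.103]
tcp_rot: [-0.177, 3.135, -0.002]
wrist_force: [-0.0, -0.2, -1.5]
width: 0.198
grip_force: 59.0
```

Request:
step_arm --series '[{"x": 0.0, "y": 0.0, "z": 0.01, "ax": 0.0, "ay": 0.0, "az": 0.0, "grip": 1.0}, {"x": 0.0, "y": 0.0, "z": 0.018, "ax": 0.0, "ay": 0.0, "az": 0.0, "grip": 1.0}, {"x": 0.0, "y": 0.0, "z": 0.022, "ax": 0.0, "ay": 0.0, "az": 0.0, "grip": 1.0}, {"x": 0.0, "y": 0.0, "z": 0.022, "ax": 0.0, "ay": 0.0, "az": 0.0, "grip": 1.0}, {"x": 0.0, "y": 0.0, "z": 0.022, "ax": 0.0, "ay": 0.0, "az": 0.0, "grip": 1.0}, {"x": 0.0, "y": 0.0, "z": 0.022, "ax": 0.0, "ay": 0.0, "az": 0.0, "grip": 1.0}, {"x": 0.0, "y": 0.0, "z": 0.022, "ax": 0.0, "ay": 0.0, "az": 0.0, "grip": 1.0}]' --force 60

```text
time: 16.9
tool_pos: [0.5103, -0.2571, 0.0911]
tcp_rot: [-0.177, 3.136, -0.0]
wrist_force: [0.1, -0.3, -1.1]
width: 0.2
grip_force: 59.0
```

```bash
python3 -c "
from h import *
w=cam('wrist');c=cam('scene');s=bot.read_state();print(s['tool_pos'],Rn.from_rotvec(s['tcp_rot']).as_matrix().round(3),s['time'],s['width'])
a=cv2.resize(w['img'][:,100:412,::-1],None,fx=1.25,fy=1.25)
u,v=proj(c,[.5,-.256,.08]).astype(int)
x0,y0=u-36,v-48;print(x0,y0)
b=cv2.resize(c['img'][y0:y0+96,x0:x0+80,::-1],None,fx=5,fy=5,interpolation=cv2.INTER_CUBIC)
cv2.imwrite('pics/w7.png',np.hstack([a,b]))
# predicted dowel tips and posts in the crop
R=Rn.from_rotvec(s['tcp_rot'])
for dx in(-32,32):
  for zz in (.0305,):
    p=s['tool_pos']+R.apply([dx/1000-.0006,0,zz]);print(p.round(4),(proj(c,p)-[x0,y0])*5+[390,0])
for h in [(.4796,-.2600,.05),(.5432,-.2530,.05)]: print('hole',(proj(c,h)-[x0,y0])*5+[390,0])
"
```

```text
[ 0.51030317 -0.25706587  0.09109056] [[-0.994 -0.112  0.   ]
 [-0.112  0.994 -0.   ]
 [-0.    -0.    -1.   ]] 17.0 0.1990445392849028
110 174
[ 0.5427 -0.2534  0.0606] [644.03946004 310.35927624]
[ 0.4791 -0.2606  0.0606] [542.7971542  264.64289098]
hole [547.86425379 282.04518721]
hole [648.37239027 328.25084313]
```

View pics/w7.png

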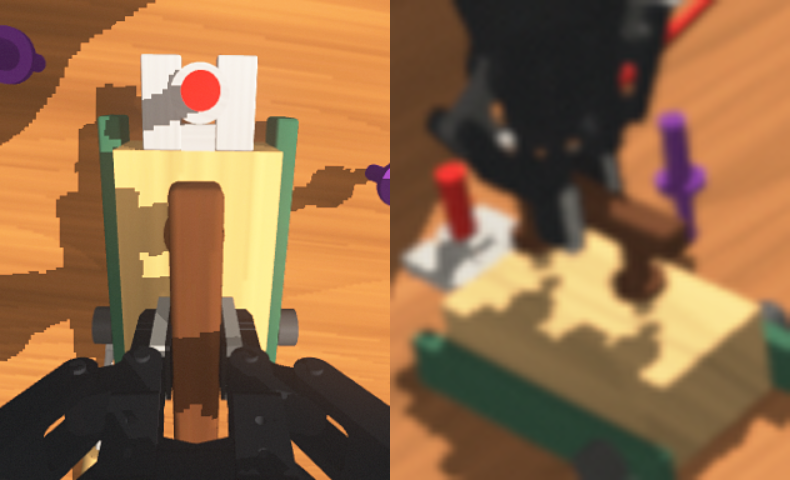

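The pull is level over the lid and the pin is in the notch at (200,90). In the wrist view the lid's near edge is at row 151 and the ear corners are at (142,55) and (257,55). I'll check the final offset.

```bash
python3 -c "
from h import *
c=cam('wrist');s=bot.read_state();R=Rn.from_rotvec(s['tcp_rot']);z=s['tool_pos'][2];print(s['tool_pos'])
g=lambda u,v,z:onz(c,100+(u+.5)/1.25-.5,(v+.5)/1.25-.5,z)
f=lambda P:np.round(1000*R.inv().apply(P-s['tool_pos'])[:2],1)
print('bar end',f(g(196,194,z+.0265)))
for k,p in dict(earL107=(142,55),earR107=(257,55),lidL65=(113,151),lidR65=(282,151),notchL=(181.5,70),notchR=(217,140),notchEnd77=(200,125)).items(): print(k,f(g(*p,.05)))
print('pin top',f(g(200,90,.091)),s['wrist_force'])
t=cam('top');print(proj(t,s['tool_pos']))
"
```

```text
[ 0.51027005 -0.25703786  0.09106601]
bar end [59.1 -0.6]
earL107 [106.3 -24.2]
earR107 [106.3  26.4]
lidL65 [ 64.5 -39.6]
lidR65 [64.5 40.1]
notchL [100.   -6.9]
notchR [69.5  9.4]
notchEnd77 [76.3  1.4]
pin top [90.2  0.8] [-0.26264277 -0.12409998 -1.74597128]
[358.59716408 223.03957739]
```

The pull is within about 1 mm of centred, so I'll make one small trim and let it settle.

Request:
step_arm --series '[{"x": 0.0, "y": 0.0015, "z": 0.0, "ax": 0.0, "ay": 0.0, "az": 0.0, "grip": 1.0}, {"x": 0.0, "y": 0.0015, "z": 0.0, "ax": 0.0, "ay": 0.0, "az": 0.0, "grip": 1.0}, {"x": 0.0, "y": 0.0015, "z": 0.0, "ax": 0.0, "ay": 0.0, "az": 0.0, "grip": 1.0}, {"x": 0.0, "y": 0.0015, "z": 0.0, "ax": 0.0, "ay": 0.0, "az": 0.0, "grip": 1.0}, {"x": 0.0, "y": 0.0015, "z": 0.0, "ax": 0.0, "ay": 0.0, "az": 0.0, "grip": 1.0}, {"x": 0.0, "y": 0.0015, "z": 0.0, "ax": 0.0, "ay": 0.0, "az": 0.0, "grip": 1.0}]' --force 60

```text
time: 17.7
tool_pos: [0.5101, -0.2563, 0.0909]
tcp_rot: [-0.177, 3.137, -0.0]
wrist_force: [-0.1, 1.1, -1.3]
width: 0.197
grip_force: 59.0
```

```bash
python3 -c "
from h import *
s=bot.read_state();print(s['tool_pos'],s['grip_force'],abs(s['joint_vel']).max());print(bot.finish_job())"
```

```text
[ 0.51011917 -0.25626435  0.09093202] 59.04688239097595 0.002763434327154183
the job is handed in; nothing more can be done
None
```

I handed the job in with the pin released in the ear's notch and the walnut pull still gripped level over the two holes, tips about 10 mm above the lid and centred to about 1 mm by my measurements; the hand-in returned no verdict.

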